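Load a cassette into the packed curing rack and switch the lamp on

TASK

Put the blue-spined cassette into the packed row of the curing rack, wedge end first, directly to the left (seen from the robot, facing the spines) of the red-spined one, and push it fully home against the back wall so that its spine is flush with the row, nudging its neighbours apart without toppling them or pulling them out. Only once it is home, throw the lamp switch from off to on. Leave all the cassettes upright in the row and the other things on the table undisturbed.

Things in the scene. Friction and masses are not known exactly. Their poses are not given: they have to be found in the camera images.
- rack: Fixed dark-wood curing rack, open above and towards the robot. Origin at table height, middle of the row's mouth; x points into the row (away from the robot), y left, z up. Floor plate 6 mm thick, 147 mm wide, from x = -80 mm (bare apron in front of the row) to 105 mm. Side walls from x = 0 to 105 mm, inner faces at y = +-65.5 mm, tops 56 mm above the table.
- slot_mouth (a point): Middle of the row's mouth on the rack's floor, 6 mm above the rack's origin. Inside, four cassettes stand side by side, square to the rack, spines at about x = -2 mm, gaps only about 4 to 10 mm. They slide sideways on the floor, so a fifth fits (about 11 mm of play in all remains) once they are nudged apart; a push of 5 to 15 N.
- rack_back (a point): Middle of the inner face of the rack's back wall, on the floor, 95 mm beyond the mouth; the wall's top is 42 mm above the table and bears a violet light strip. A cassette is fully home when its wedge end meets this wall: its spine is then at about x = 0 of the rack.
- blue_case: The cassette to load: white cassette, 95 mm long (x), 24 wide (y), 75 tall (z), 110 to 205 g, upright; origin: centre of its underside. Inner end (+x): full-height wedge tapering from 24 to 5 mm over the last 24 mm. Outer end (-x, spine): flat, 14 mm wide, with 5 mm rounded corners. Blue spine and blue strip on top. Starts on the table beside the rack, wedge roughly away from the robot.
- blue_spine (a point): Bottom middle of the blue cassette's spine face, 47.5 mm from its origin along its -x.
- red_case: The cassette with the red spine and red top strip, second or third from the left in the row: white cassette, 95 mm long (x), 24 wide (y), 75 tall (z), 110 to 205 g, upright; origin: centre of its underside. Inner end (+x): full-height wedge tapering from 24 to 5 mm over the last 24 mm. Outer end (-x, spine): flat, 14 mm wide, with 5 mm rounded corners. 
- grey_left: Cassette with a grey spine and top strip, leftmost in the row; same size, shape and axes as the red one.
- grey_mid: Cassette with a grey spine and top strip, grey, one of the two in the middle of the row, the other being the red one (they may have changed places); same size, shape and axes as the red one.
- grey_right: Cassette with a grey spine and top strip, rightmost in the row; same size, shape and axes as the red one.
- grey_left_spine (a point): Bottom middle of the spine face of grey_left, 47.5 mm from its origin along its -x.
- red_case_spine (a point): Bottom middle of the spine face of red_case, 47.5 mm from its origin along its -x.
- grey_mid_spine (a point): Bottom middle of the spine face of grey_mid, 47.5 mm from its origin along its -x.
- grey_right_spine (a point): Bottom middle of the spine face of grey_right, 47.5 mm from its origin along its -x.
- switch_box: Fixed grey switch box of the curing lamp, 90 (x) by 64 (y) by 40 mm tall, beside the rack; origin at the centre of its underside. Its +x points away from the robot, give or take its yaw. A green dot on top marks the ON end (+x), a black dot the OFF end (-x).
- switch_pivot (a point): Hinge of the lever, in the middle of the box's top face, 40 mm above the table; the hinge axis is the box's y.
- switch_grip (a point): Middle of the orange crossbar at the lever's end (18 mm thick, 42 mm long along the box's y), 68 mm from the pivot; about 100 mm above the table at either end of the throw and 108 mm at mid-throw.
- lamp_switch (a joint): Lever angle: 0 = off, leaning 0.5 rad to the box's -x (towards the robot); 1.0 = on, leaning 0.5 rad to +x. It is over-centre: a light push (under 2 N) past the middle, 0.5, and it falls to the other stop by itself. It starts off.
- jar: Bystander: glass jar with a black cap, 72 mm across, 95 mm tall; origin under its centre. Leave it alone.
- spray: Bystander: white plastic bottle, 40 mm across, 100 mm tall; origin under its centre. Leave it alone.
- screwdriver: Bystander: screwdriver lying on the table beyond the right-hand things; origin under its middle. Leave it alone.
Mind the look-alikes: they are no part of the job. Leave any purple look-alike of the red_case alone.

How it is judged:
By the outcome, as a careful person would: the job done as asked, in the order asked, and still so for the second after the job is handed in, with the robot touching nothing.
It also fails if it takes over 64 s, if anything falls off the work surface, if the arm or the gripper's body presses on something with over 40 N, if the wrist force passes 120 N, or if a joint passes its speed limit or range.

ROBOT

A 6-joint arm with a two-finger parallel gripper is mounted at the origin on the work surface. World frame = base frame: x ahead of the robot, y to its left, z up, the work surface at z = 0. Lengths are in m, angles in rad, forces in N, time in s.
With the tool pointing down it reaches from about 0.4 to 0.925 m from the base axis. Payload 12.5 kg.
Tool frame: the origin (TCP) lies at the very end of the fingers, on their centre line; the grasp point (between the pads) lies 19 mm behind it; z points along the fingers, y is the line along which they close (so a half turn about z gives the same grasp; the last joint's range is limited). The gripper opens to 95 mm and grips with 3 to 60 N. Pads are 20 mm wide; open, the fingers measure 119 mm over their backs; the gripper's body (75 mm by 180 mm) begins 59 mm behind the grasp point.
Start: joints at [-1.353, 0.491, 1.559, -0, 1.092, -0.106], TCP at [0.199, -0.593, 0.215] pointing down, gripper open.
Joint ranges: [-3.1, 3.1], [-0.84, 2.19], [0.05, 2.79], [-1.13, 4.28], [0.06, 2.93], [-2.69, 2.69]. Speed limits (rad/s): [2.22, 2.22, 2.79, 3.14, 3.14, 3.14].

INTERFACE

Orientations are given as [roll, pitch, yaw] about the fixed x, y, z axes, in that order (R = Rz(yaw) Ry(pitch) Rx(roll)).
In Python, from plant import observe, snapshot, calibration, close_job gives the robot as it stands.
- The arm moves only by the tool send_rows, never from a script. Its argument "steps" is a list of rows, each an object of numbers: "dx", "dy", "dz": the shift along the tool's x, y, z in mm; "roll": the turn about the tool's z in rad. A call has 1 to 12 rows; each row shifts and turns the commanded pose from where the row before left it, along the tool's axes as they then stand; what a row does not reach is not made up. A row lasts 1/8 s, in which the tool goes at most 62.5 mm and 10.7 degrees, less where a joint would pass 70% of its speed; a pose out of reach is approached as far as the arm can. A call with a gripper value outside its range is refused whole. "jaw" is the opening, from 0 (shut) to 1 (fully open), set as the call begins (left out, the last holds). The fingers move at their own pace and stop on an object; the grip force is fixed at half the most. Time passes only in rows, so rows that do not move let the fingers close. It gives the time, the measured TCP pose, the force, the opening and the grip force at its end, in the units of the state.
- observe(): the state, without advancing time (a new reading comes with each control period).
- snapshot(name): name is "scene" or "top" or "wrist"; returns (picture, depth): 384x512x3 uint8, blue, green, red; 384x512 float32, m along the optical axis (not along the pixel's ray), 0 where there is no reading.
- calibration(name): a dict with "vertical_fov" (degrees; the focal length in pixels is half the picture's height over the tangent of half this angle, whatever the lens; pixels are square), "cx", "cy" (the principal point, pixels), "R" (3x3) and "t" (3): a world point X has camera coordinates R X + t; the wrist camera has in their place "tool_from_camera" (4x4, takes a point from camera to tool coordinates, whose origin is the TCP and whose axes are the flange's). Camera axes: x right, y down, z forward; pixel columns grow to the right and rows downward; lengths in m; the calibration is good to about 2 mm. A picture is of the moment at which its call begins: read the wrist's pose just before it. calibration takes no time and is no camera call.
- close_job(): hands the job in; it is judged then, once.
The state is a dict: "time": time; "qpos": joint angles; "qd": joint speeds; "tau": joint torques, N m; "tool_pos": TCP position; "tool_rot": TCP orientation; "wrist_force": force on the tool from outside, world axes, zero at the start; "wrist_torque": the same for the moment, N m; "grip_width": finger opening in m; "grasp_force": force on a finger pad.
Only numpy, scipy, OpenCV 4.12 (cv2) and the standard library are available. Lean on these libraries where they do the work, as an engineer would, in place of code of your own. Each camera call takes 0.05 s, during which the arm holds its last target. There are 200 camera calls.

## Working session

There is one attempt and no reset: what is moved stays moved. The work goes in short steps, Python scripts to look and compute and a tool call to move; the robot and the scene stay as the last step left them, time stands still between calls to the robot, and variables do not carry over. Pictures are saved under pics/ and viewed, at most 13 in all, crops included, and the job is handed in when it is done.

Besides the shell and the picture viewer there is one more tool, called after ">>>" as name(argument=value, ...), one argument or row to a line, values as JSON. send_rows: Moves the arm, as the interface text tells. Its arguments: {"type":"object","properties":{"steps":{"type":"array","items":{"type":"object","properties":{"dx":{"type":"number"},"dy":{"type":"number"},"dz":{"type":"number"},"roll":{"type":"number"}}}},"jaw":{"type":"number"}},"required":["steps"]}

```bash
mkdir -p pics; cat > h.py <<'E'
import numpy as np,cv2
from plant import observe,snapshot,calibration,close_job
def cam(name):
    s=observe(); im,d=snapshot(name); c=calibration(name)
    f=im.shape[0]/2/np.tan(np.radians(c["vertical_fov"])/2)
    v,u=np.mgrid[:384,:512]
    P=np.stack([(u-c["cx"])/f*d,(v-c["cy"])/f*d,d],-1)
    if name=="wrist":
        from scipy.spatial.transform import Rotation as Ro
        T=np.array(c["tool_from_camera"]); P=P@T[:3,:3].T+T[:3,3]
        P=P@Ro.from_euler("xyz",s["tool_rot"]).as_matrix().T+np.array(s["tool_pos"])
    else:
        P=(P-np.array(c["t"]))@np.array(c["R"])
    P[d==0]=np.nan
    return im,P
E
python3 - <<'E'
from h import *
print(observe())
for n in("top","scene"):
    im,P=cam(n); np.save(n,P); cv2.imwrite(f"pics/{n}0.png",im); cv2.imwrite(f"pics/{n}.png",cv2.resize(im,(800,600),interpolation=cv2.INTER_CUBIC))
E
```

```text
{'time': 0.0, 'qpos': array([-1.35257988e+00,  4.91577719e-01,  1.55947147e+00, -3.50881038e-05,
        1.09169791e+00, -1.05643068e-01]), 'qd': array([ 0.00085761,  0.00024833, -0.00143435,  0.00075278, -0.00165607,
        0.00042189]), 'tau': array([-3.56545250e-03, -6.12654305e+01, -2.58181429e+01,  6.91624009e-02,
        4.82308993e-02, -1.39878330e-04]), 'tool_pos': array([ 0.19882481, -0.59226261,  0.21404289]), 'tool_rot': array([-3.14044136e+00, -9.07871492e-05,  3.23875659e-01]), 'wrist_force': array([ 0.38451062,  0.67889873, -0.58257278]), 'wrist_torque': array([ 0.02112722, -0.0193714 , -0.02189346]), 'grasp_force': 0.0, 'grip_width': 0.09512179556018487}
```

View pics/top.png

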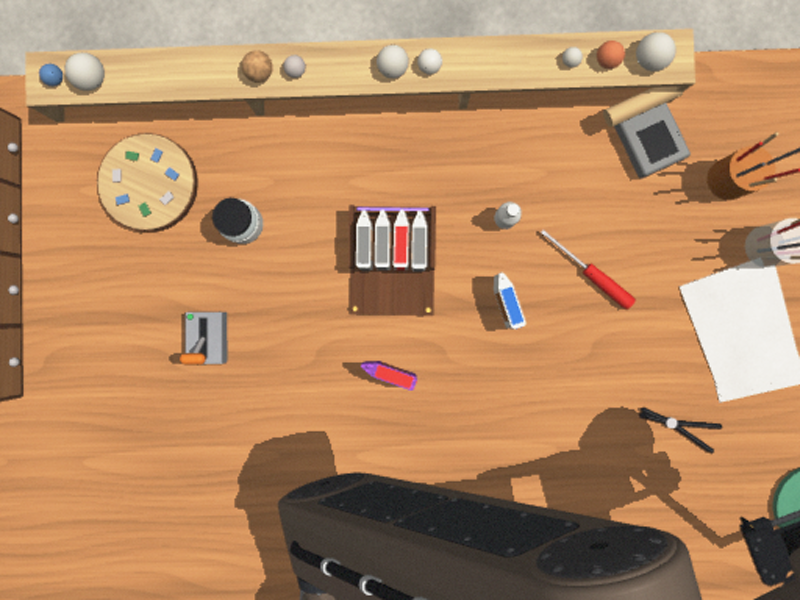

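View pics/scene.png

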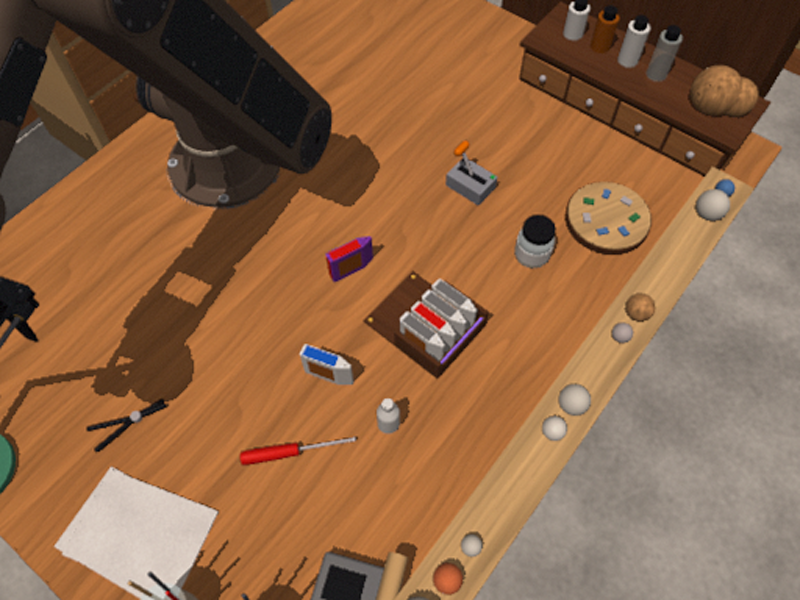

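The top view (800x600) shows the row at about (391,240), with red third from the left at (401,240). The blue case is at (510,302), wedge up. The switch is at (205,338) with its lever towards the robot. The purple decoy is at (390,375), in front of the rack.

```bash
python3 - <<'E'
from h import *
im=cv2.imread("pics/top0.png");P=np.load("top.npy")
def box(u0,u1,v0,v1,z0,z1,n,hsv=None):
    s=np.s_[int(v0*.64):int(v1*.64),int(u0*.64):int(u1*.64)]
    p=P[s].reshape(-1,3); k=(p[:,2]>z0)&(p[:,2]<z1)
    if hsv is not None:
        h=cv2.cvtColor(im[s],cv2.COLOR_BGR2HSV).reshape(-1,3); k&=hsv(h)
    p=p[k]; r=cv2.minAreaRect((p[:,:2]*1000).astype(np.float32))
    print(n,len(p),p.mean(0).round(4),"rect",np.round(r[0],1),np.round(r[1],1),round(r[2],1),"z",np.percentile(p[:,2],[5,50,95]).round(4))
box(480,540,260,340,.065,.085,"blue top")
box(480,540,260,340,.065,.085,"blue strip",lambda h:(h[:,1]>120)&(h[:,0]>100)&(h[:,0]<130))
box(340,440,195,280,.072,.09,"row tops")
red=lambda h:(h[:,1]>140)&((h[:,0]<8)|(h[:,0]>172))&(h[:,2]>120)
box(340,440,195,280,.072,.09,"red strip",red)
for i,(a,b) in enumerate([(355,372),(373,391),(392,410),(411,429)]): box(a,b,200,275,.075,.09,f"c{i}")
box(340,445,200,320,.003,.012,"floor")
box(175,235,300,370,.034,.046,"switch")
box(170,215,345,370,.085,.12,"bar")
box(350,425,350,400,.06,.09,"purple")
box(490,530,200,235,.08,.12,"spray")
import itertools
for (u,v) in [(353,313),(429,310),(190,317),(205,338)]: print(u,v,P[int(v*.64),int(u*.64)].round(4))
t=cv2.resize(im[125:225,210:350],(784,560),interpolation=cv2.INTER_CUBIC);cv2.imwrite("pics/crop.png",t)
E
```

```text
blue top 321 [ 0.513  -0.2422  0.0743] rect [ 516.8 -241.1] [94.4 24.4] 17.7 z [0.0702 0.0745 0.0779]
blue strip 158 [ 0.5078 -0.2448  0.0744] rect [ 507.8 -244.8] [58.8 18.6] 18.8 z [0.071  0.0747 0.0775]
row tops 1217 [ 0.6183 -0.0488  0.0805] rect [621.3 -48.3] [114.1  95.9] 88.4 z [0.0766 0.0805 0.0843]
red strip 154 [ 0.6123 -0.0647  0.0808] rect [608.9 -64.3] [16.6 67.5] 85.6 z [0.0765 0.0808 0.0855]
c0 296 [ 0.6202 -0.0022  0.0805] rect [623.4  -3. ] [23.1 93.2] 87.9 z [0.077  0.0806 0.0842]
c1 299 [ 0.6192 -0.0331  0.0805] rect [622.6 -33.1] [21.  93.5] 88.4 z [0.0773 0.0804 0.0845]
c2 299 [ 0.6193 -0.0643  0.0807] rect [621.9 -64.8] [23.3 93.7] 86.9 z [0.0767 0.0806 0.0849]
c3 305 [ 0.6153 -0.0945  0.0806] rect [620.7 -93.8] [23.3 94. ] 88.4 z [0.0772 0.0805 0.0842]
floor 1670 [ 0.5594 -0.0468  0.006 ] rect [596.9 -45.8] [181.6 206.5] 88.5 z [0.0033 0.0058 0.0095]
switch 660 [0.4726 0.2756 0.0392] rect [467.2 278.2] [65.5 85.6] 88.4 z [0.0353 0.0393 0.0431]
bar 107 [0.4357 0.2773 0.105 ] rect [436.5 278. ] [39.3 17.3] 88.2 z [0.0981 0.1055 0.1108]
purple 323 [ 0.3982 -0.0411  0.0739] rect [399.2 -37.8] [94.5 24.4] 69.2 z [0.0694 0.0742 0.0783]
spray 54 [ 0.6614 -0.2471  0.0982] rect [ 661.7 -247. ] [18.2 17.4] 88.5 z [0.0928 0.0988 0.1021]
353 313 [0.5036 0.0247 0.0076]
429 310 [ 0.5054 -0.109   0.0106]
190 317 [0.5051 0.3    0.042 ]
205 338 [0.4671 0.2745 0.0395]
```

View pics/crop.png

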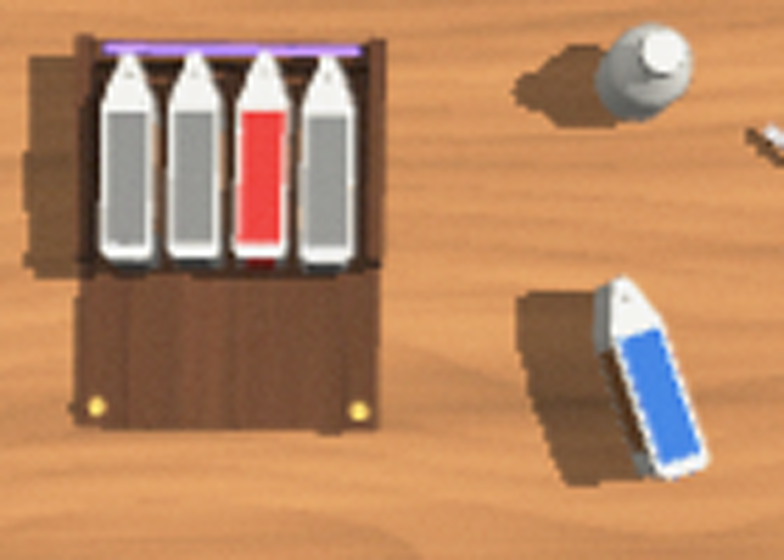

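Red is third from the left and its left neighbour is grey. The rack is yawed about -1.7°, and the gap to use is near y = -0.049. The blue case is centred at (517,-241) mm with a yaw of about 0.318, nearly matching the tool's yaw. I'll move above the grasp point and check from close by.

>>> send_rows(
  steps=[
    {"dx":31.8,"dy":-19.3},
    {"dx":31.8,"dy":-19.3},
    {"dx":31.8,"dy":-19.3},
    {"dx":31.8,"dy":-19.3},
    {"dx":31.8,"dy":-19.3},
    {"dx":31.8,"dy":-19.3},
    {"dx":31.8,"dy":-19.3},
    {"dx":31.8,"dy":-19.3},
    {"dx":31.8,"dy":-19.3},
    {"dx":31.8,"dy":-19.3},
    {"dx":31.8,"dy":-19.3},
    {"dx":31.8,"dy":-19.3},
  ],
)

```text
schema error: expected keys dx, dy, dz, roll
```

```bash
python3 - <<'E'
from h import *
s=observe();print(s["tool_pos"],s["tool_rot"],calibration("wrist"))
im,P=cam("wrist");cv2.imwrite("pics/w1.png",im)
hsv=cv2.cvtColor(im,cv2.COLOR_BGR2HSV)
m=(hsv[...,1]>120)&(hsv[...,0]>100)&(hsv[...,0]<130)
t=(P[...,2]>.068)&(P[...,2]<.082)
for k,n in((m&t,"strip"),(t,"top")):
    p=P[k];r=cv2.minAreaRect((p[:,:2]*1000).astype(np.float32));print(n,len(p),np.median(p[:,2]),r)
E
```

```text
[ 0.19882333 -0.59232009  0.21414426] [-3.14065277e+00 -8.94014360e-05  3.23788367e-01] {'vertical_fov': 59.14022008419001, 'cx': 254.94071098434367, 'cy': 188.6682622068332, 'tool_from_camera': array([[-3.70859806e-04, -9.64677126e-01, -2.63434823e-01,
         7.41628571e-02],
       [ 9.99999821e-01, -4.81553044e-04,  3.55622941e-04,
         9.91889940e-04],
       [-4.69919157e-04, -2.63434643e-01,  9.64677131e-01,
        -1.69993127e-01],
       [ 0.00000000e+00,  0.00000000e+00,  0.00000000e+00,
         1.00000000e+00]])}
strip 0 nan ((0.0, 0.0), (0.0, 0.0), 0.0)
top 0 nan ((0.0, 0.0), (0.0, 0.0), 0.0)
  return _methods._mean(a, axis=axis, dtype=dtype,
  ret = ret.dtype.type(ret / rcount)
```

View pics/w1.png

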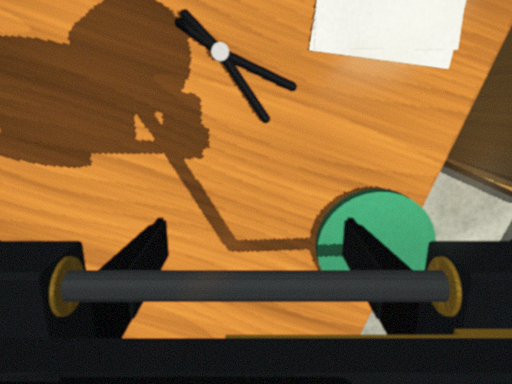

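The wrist view shows the start area, since every row needs all four keys and the move was refused. The camera sits ahead of the fingers on +x. I'll resend with all the keys and stop about 50 mm short for a look.

>>> send_rows(
  steps=[
    {"dx":27.5,"dy":-19.3,"dz":0,"roll":0},
    {"dx":27.5,"dy":-19.3,"dz":0,"roll":0},
    {"dx":27.5,"dy":-19.3,"dz":0,"roll":0},
    {"dx":27.5,"dy":-19.3,"dz":0,"roll":0},
    {"dx":27.5,"dy":-19.3,"dz":0,"roll":0},
    {"dx":27.5,"dy":-19.3,"dz":0,"roll":0},
    {"dx":27.5,"dy":-19.3,"dz":0,"roll":0},
    {"dx":27.5,"dy":-19.3,"dz":0,"roll":0},
    {"dx":27.5,"dy":-19.3,"dz":0,"roll":0},
    {"dx":27.5,"dy":-19.3,"dz":0,"roll":0},
    {"dx":27.5,"dy":-19.3,"dz":0,"roll":0},
    {"dx":27.5,"dy":-19.3,"dz":0,"roll":0},
  ],
)

```text
time: 1.65
tool_pos: [0.4386, -0.267, 0.2146]
tool_rot: [-3.142, 0.0, 0.324]
wrist_force: [0.5, -0.2, -0.1]
grip_width: 0.0951
grasp_force: 0.0
```

```bash
cat > w.py <<'E'
from h import *
s=observe();print(s["time"],s["tool_pos"],s["tool_rot"])
im,P=cam("wrist");cv2.imwrite("pics/w2.png",im)
hsv=cv2.cvtColor(im,cv2.COLOR_BGR2HSV)
m=(hsv[...,1]>120)&(hsv[...,0]>100)&(hsv[...,0]<130)
t=(P[...,2]>.068)&(P[...,2]<.082)
for k,n in((m&t,"strip"),(t,"top")):
    p=P[k];r=cv2.minAreaRect((p[:,:2]*1000).astype(np.float32));print(n,len(p),np.median(p[:,2]),r)
E
python3 w.py
```

```text
1.65 [ 0.43855241 -0.26701436  0.21455878] [-3.14154470e+00  9.84239713e-05  3.23758631e-01]
strip 1243 0.0754119199207478 ((509.66497802734375, -243.6565704345703), (57.35863494873047, 16.31207847595215), 16.925025939941406)
top 4453 0.07514902410202118 ((451.03363037109375, -153.38998413085938), (92.46247100830078, 261.4248352050781), 36.41680145263672)
```

>>> send_rows(
  steps=[
    {"dx":26.7,"dy":0,"dz":0,"roll":0.02},
    {"dx":26.7,"dy":0,"dz":0,"roll":0},
    {"dx":0,"dy":0,"dz":40,"roll":0},
    {"dx":0,"dy":0,"dz":40,"roll":0},
    {"dx":0,"dy":0,"dz":40,"roll":0},
    {"dx":0,"dy":0,"dz":40,"roll":0},
    {"dx":0,"dy":0,"dz":32.5,"roll":0},
    {"dx":0,"dy":0,"dz":0,"roll":0},
  ],
)

```text
time: 2.7
tool_pos: [0.4878, -0.251, 0.0203]
tool_rot: [-3.138, 0.003, 0.304]
wrist_force: [0.3, 0.1, -0.5]
grip_width: 0.0951
grasp_force: 0.0
```

>>> send_rows(
  steps=[
    {"dx":0,"dy":0,"dz":0,"roll":0},
    {"dx":0,"dy":0,"dz":0,"roll":0},
    {"dx":0,"dy":0,"dz":0,"roll":0},
    {"dx":0,"dy":0,"dz":0,"roll":0},
    {"dx":0,"dy":0,"dz":0,"roll":0},
    {"dx":0,"dy":0,"dz":0,"roll":0},
    {"dx":0,"dy":0,"dz":0,"roll":0},
    {"dx":0,"dy":0,"dz":0,"roll":0},
  ],
  jaw=0,
)

```text
time: 3.7
tool_pos: [0.4888, -0.2515, 0.0221]
tool_rot: [-3.142, 0.0, 0.304]
wrist_force: [-1.0, 0.0, 0.3]
grip_width: 0.024
grasp_force: 30.0
```

Gripped at 24 mm. Next I lift, go to the standoff before the mouth, and square up.

>>> send_rows(
  steps=[
    {"dx":0,"dy":0,"dz":-25,"roll":0},
    {"dx":0,"dy":0,"dz":-25,"roll":0},
    {"dx":10,"dy":-40.2,"dz":0,"roll":0},
    {"dx":10,"dy":-40.2,"dz":0,"roll":0},
    {"dx":10,"dy":-40.2,"dz":0,"roll":0},
    {"dx":10,"dy":-40.2,"dz":0,"roll":0},
    {"dx":10,"dy":-40.2,"dz":0,"roll":0},
    {"dx":0,"dy":0,"dz":0,"roll":0.111},
    {"dx":0,"dy":0,"dz":0,"roll":0.111},
    {"dx":0,"dy":0,"dz":0,"roll":0.111},
    {"dx":0,"dy":0,"dz":0,"roll":0},
    {"dx":0,"dy":0,"dz":0,"roll":0},
  ],
)

```text
time: 5.2
tool_pos: [0.4763, -0.0448, 0.0721]
tool_rot: [3.142, 0.0, -0.027]
wrist_force: [0.1, -1.0, -1.9]
grip_width: 0.0241
grasp_force: 30.0
```

```bash
cat > w3.py <<'E'
from h import *
s=observe();print(s["time"],s["tool_pos"],s["tool_rot"],s["grip_width"])
im,P=cam("wrist");cv2.imwrite("pics/w3.png",cv2.resize(im,(800,600)));np.save("w3",P);cv2.imwrite("pics/w30.png",im)
im,P=cam("top");np.save("t3",P);cv2.imwrite("pics/t30.png",im)
E
python3 w3.py
```

```text
5.2 [ 0.47633934 -0.04475188  0.07205114] [ 3.14153412e+00  1.67937541e-04 -2.68384735e-02] 0.02406657223294877
```

View pics/w3.png

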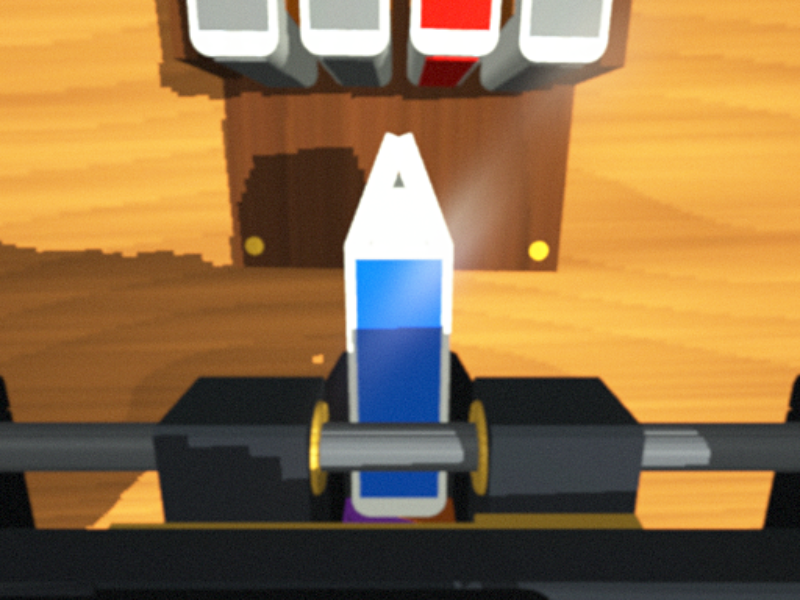

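The view shows the blue case at columns 345-450, tip at (398,135), aimed at the gap between the grey case (right edge about 390) and red (left edge about 410). I'll measure the exact offset and the row's yaw.

```bash
python3 - <<'E'
from h import *
for nm,pf,iff in(("wrist","w3.npy","pics/w30.png"),("top","t3.npy","pics/t30.png")):
    P=np.load(pf);x,y,z=P[...,0],P[...,1],P[...,2]
    print(nm)
    k=(z>.074)&(z<.088)&(x>.56)&(x<.68)&(y>-.12)&(y<.03)
    lim=.590 if nm=="wrist" else .64
    q=k&(x>.578)&(x<lim)
    ys=np.sort(y[q]); g=np.where(np.diff(ys)>.0025)[0]
    e=np.r_[ys[0],ys[g+1]],np.r_[ys[g],ys[-1]]
    print(" runs",[(round(a*1e3,1),round(b*1e3,1)) for a,b in zip(*e)])
    for a,b in zip(*e):
        c=(a+b)/2; m=k&(abs(y-c)<.007)
        print("  c",round(c*1e3,1),"spine x",(np.percentile(x[m],1)*1e3).round(1),"max",(x[m].max()*1e3).round(1))
    b=(z>.112)&(z<.132)&(x>.46)&(x<.58)&(abs(y+.045)<.03)
    for x0 in(.50,.515,.53,.55):
        m=b&(abs(x-x0)<.004)
        if m.any(): print("  blue at",x0,y[m].min()*1e3,y[m].max()*1e3,np.median(z[m]))
    print("  tip",x[b].max())
P=np.load("t3.npy");im=cv2.imread("pics/t30.png");x,y,z=P[...,0],P[...,1],P[...,2]
m=(z>.003)&(z<.012)&(x>.505)&(x<.56)
for x0 in(.51,.52,.53,.54,.55):
    q=m&(abs(x-x0)<.004)&(y>-.14)&(y<.05); print(x0,y[q].min()*1e3,y[q].max()*1e3)
h=cv2.cvtColor(im,cv2.COLOR_BGR2HSV);v=(h[...,0]>120)&(h[...,0]<150)&(h[...,1]>90)&(x>.6)&(abs(y+.05)<.09)
p=np.c_[y[v],x[v]];print("strip x=a*y+b",np.polyfit(p[:,0],p[:,1],1),len(p),p.min(0),p.max(0),np.median(z[v]))
E
```

```text
wrist
 runs [(np.float64(-106.6), np.float64(-81.9)), (np.float64(-76.3), np.float64(-52.0)), (np.float64(-45.3), np.float64(-21.3)), (np.float64(-15.0), np.float64(9.6))]
  c -94.2 spine x 573.2 max 589.7
  c -64.1 spine x 575.9 max 590.7
  c -33.3 spine x 576.7 max 591.4
  c -2.7 spine x 577.3 max 592.2
  blue at 0.5 -57.930372428457325 -34.09410645704544 0.1253358389769812
  blue at 0.515 -58.35848584403518 -34.494947120491084 0.12534024584312095
  blue at 0.53 -58.73554395433756 -34.9466377847125 0.12497340921162943
  blue at 0.55 -52.92271931200334 -41.44746766054893 0.12492072572615992
  tip 0.5544949819190464
top
 runs [(np.float64(-105.9), np.float64(-81.0)), (np.float64(-74.9), np.float64(-52.5)), (np.float64(-43.8), np.float64(-21.7)), (np.float64(-15.2), np.float64(9.4))]
  c -93.4 spine x 574.0 max 666.9
  c -63.7 spine x 575.2 max 668.0
  c -32.8 spine x 577.7 max 669.6
  c -2.9 spine x 576.9 max 670.2
  blue at 0.53 -57.250052457811286 -35.114400796400076 0.12417592563418318
  blue at 0.55 -50.324706522363364 -42.77620787330247 0.12607156720768714
  tip 0.5521855084189383
0.51 -101.10595635268253 -100.99811097386124
0.52 -139.75125069882577 -90.46878849315391
0.53 -131.7112808416574 -60.63323225551537
0.54 -134.66477005071113 -1.033695991016475
0.55 -118.53987072725697 45.80598216665091
strip x=a*y+b [0.01054084 0.67914043] 50 [-0.11299423  0.67523866] [0.00944264 0.68125855] 0.04332147186254466
```

The blue axis lines up with the gap centre to within 0.5 mm. I'll lower it to just above the rack floor and begin inserting.

>>> send_rows(
  steps=[
    {"dx":0,"dy":0.4,"dz":22,"roll":0.006},
    {"dx":0,"dy":0,"dz":21.5,"roll":0},
    {"dx":0,"dy":0,"dz":0,"roll":0},
    {"dx":8,"dy":0,"dz":0,"roll":0},
    {"dx":8,"dy":0,"dz":0,"roll":0},
    {"dx":8,"dy":0,"dz":0,"roll":0},
    {"dx":6,"dy":0,"dz":0,"roll":0},
    {"dx":6,"dy":0,"dz":0,"roll":0},
    {"dx":0,"dy":0,"dz":0,"roll":0},
  ],
)

```text
time: 6.42
tool_pos: [0.5127, -0.0464, 0.0286]
tool_rot: [3.141, -0.0, -0.035]
wrist_force: [-0.1, 0.7, -2.9]
grip_width: 0.0239
grasp_force: 30.0
```

>>> send_rows(
  steps=[
    {"dx":5,"dy":0,"dz":0,"roll":0},
    {"dx":5,"dy":0,"dz":0,"roll":0},
    {"dx":5,"dy":0,"dz":0,"roll":0},
    {"dx":0,"dy":0,"dz":0,"roll":0},
  ],
)

```text
time: 6.92
tool_pos: [0.5279, -0.047, 0.0286]
tool_rot: [3.141, -0.001, -0.035]
wrist_force: [-0.5, 0.7, -1.9]
grip_width: 0.0241
grasp_force: 30.0
```

```bash
sed -i 's/w3/w4/g;s/t3/t4/g' w3.py; python3 w3.py
```

```text
6.925 [ 0.52787514 -0.04698053  0.02860735] [ 3.14140167e+00 -6.02432390e-04 -3.51262202e-02] 0.024078726976082074
```

View pics/w4.png

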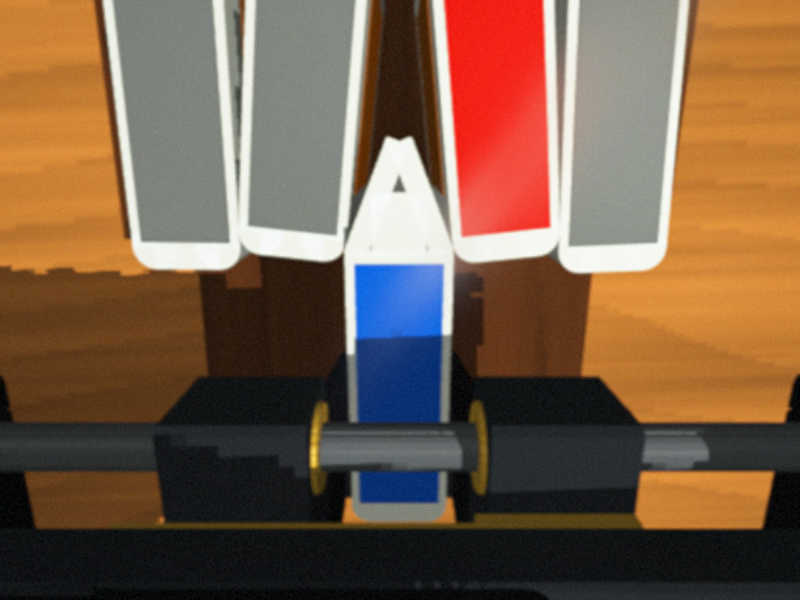

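The view shows the wedge in the gap at (398,140), with grey to its left and red to its right, both splayed slightly outward and upright. I'll continue in.

>>> send_rows(
  steps=[
    {"dx":4,"dy":0,"dz":0,"roll":0},
    {"dx":4,"dy":0,"dz":0,"roll":0},
    {"dx":4,"dy":0,"dz":0,"roll":0},
    {"dx":4,"dy":0,"dz":0,"roll":0},
    {"dx":4,"dy":0,"dz":0,"roll":0},
    {"dx":4,"dy":0,"dz":0,"roll":0},
    {"dx":0,"dy":0,"dz":0,"roll":0},
  ],
)

```text
time: 7.9
tool_pos: [0.5517, -0.0478, 0.0286]
tool_rot: [3.141, -0.0, -0.035]
wrist_force: [-0.2, 0.3, -2.4]
grip_width: 0.0238
grasp_force: 30.0
```

```bash
sed -i 's/w4/w5/g;s/t4/t5/g' w3.py; python3 w3.py
```

```text
7.9 [ 0.55173702 -0.04783091  0.02861091] [ 3.14143503e+00 -4.83669164e-04 -3.51461002e-02] 0.023809639805167596
```

View pics/w5.png

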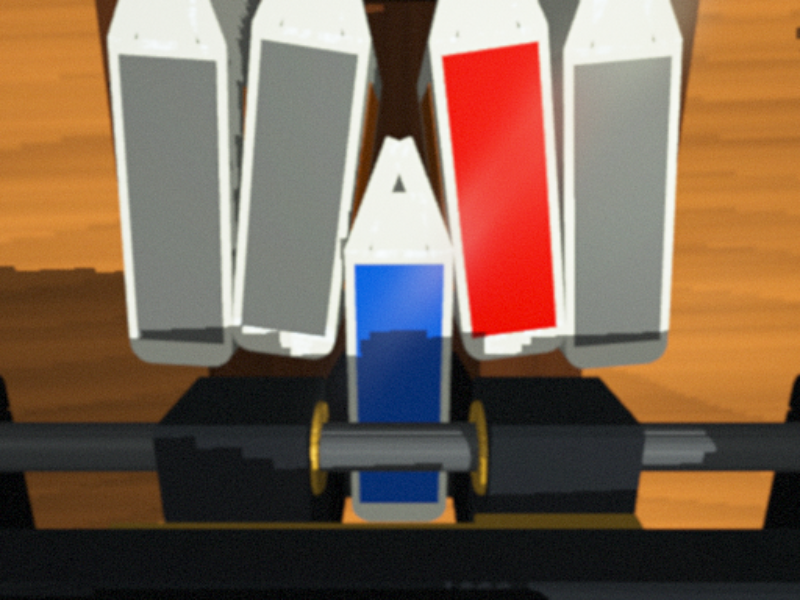

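Square enough: the case is between grey and red, and all four others are upright. The case spine sits at (397,515) and the row's spines at row 355. I'll advance 8 mm more, set it down, release and retreat up.

>>> send_rows(
  steps=[
    {"dx":4,"dy":0,"dz":0,"roll":0},
    {"dx":4,"dy":0,"dz":0,"roll":0},
    {"dx":0,"dy":0,"dz":0.6,"roll":0},
    {"dx":0,"dy":0,"dz":0,"roll":0},
  ],
)

```text
time: 8.5
tool_pos: [0.5594, -0.0481, 0.0279]
tool_rot: [3.141, -0.0, -0.035]
wrist_force: [-0.1, 0.7, -1.9]
grip_width: 0.0238
grasp_force: 30.0
```

>>> send_rows(
  steps=[
    {"dx":0,"dy":0,"dz":0,"roll":0},
    {"dx":0,"dy":0,"dz":0,"roll":0},
    {"dx":0,"dy":0,"dz":0,"roll":0},
    {"dx":0,"dy":0,"dz":0,"roll":0},
    {"dx":-20,"dy":0,"dz":0,"roll":0},
    {"dx":-25,"dy":0,"dz":0,"roll":0},
    {"dx":0,"dy":0,"dz":0,"roll":0},
  ],
  jaw=0.5,
)

```text
time: 9.38
tool_pos: [0.5133, -0.0464, 0.0281]
tool_rot: [-3.141, 0.001, -0.035]
wrist_force: [0.4, 0.6, -0.5]
grip_width: 0.0471
grasp_force: 0.0
```

```bash
sed -i 's/w5/w6/g;s/t5/t6/g' w3.py; python3 w3.py
```

```text
9.375 [ 0.51329571 -0.04638902  0.02813475] [-3.14149925e+00  1.00551132e-03 -3.54391769e-02] 0.047080977849577176
```

View pics/w6.png

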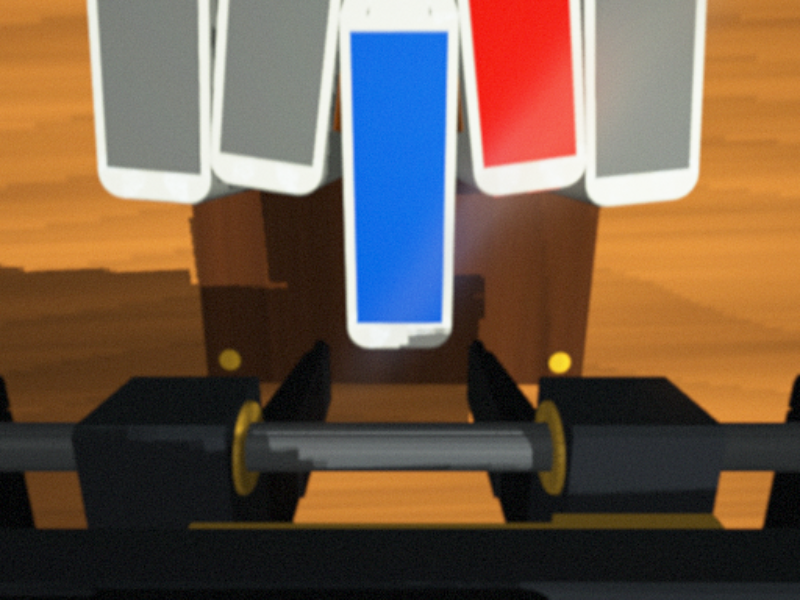

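The case stands free between grey and red, with its spine at (399,345) and the fingers clear. I'll close the jaws and push.

>>> send_rows(
  steps=[
    {"dx":0,"dy":0,"dz":0,"roll":0},
    {"dx":0,"dy":0,"dz":0,"roll":0},
    {"dx":0,"dy":0,"dz":0,"roll":0},
    {"dx":0,"dy":0,"dz":0,"roll":0},
    {"dx":8,"dy":0.3,"dz":0,"roll":0},
    {"dx":8,"dy":0,"dz":0,"roll":0},
    {"dx":4,"dy":0,"dz":0,"roll":0},
    {"dx":4,"dy":0,"dz":0,"roll":0},
    {"dx":4,"dy":0,"dz":0,"roll":0},
    {"dx":4,"dy":0,"dz":0,"roll":0},
  ],
  jaw=0,
)

```text
time: 10.72
tool_pos: [0.5465, -0.0479, 0.028]
tool_rot: [3.142, 0.0, -0.035]
wrist_force: [-2.2, 0.5, -0.1]
grip_width: 0.0006
grasp_force: 0.6
```

>>> send_rows(
  steps=[
    {"dx":4,"dy":0,"dz":0,"roll":0},
    {"dx":4,"dy":0,"dz":0,"roll":0},
    {"dx":4,"dy":0,"dz":0,"roll":0},
    {"dx":0,"dy":0,"dz":0,"roll":0},
  ],
)

```text
time: 11.22
tool_pos: [0.5589, -0.0484, 0.0281]
tool_rot: [3.141, -0.001, -0.035]
wrist_force: [0.8, -1.1, -0.1]
grip_width: 0.0007
grasp_force: 0.0
```

```bash
sed -i 's/w6/w7/g;s/t6/t7/g' w3.py; python3 w3.py
```

```text
11.225 [ 0.55889848 -0.04842141  0.02809351] [ 3.14136646e+00 -8.98870237e-04 -3.51938175e-02] 0.0007002892249154636
```

View pics/w7.png

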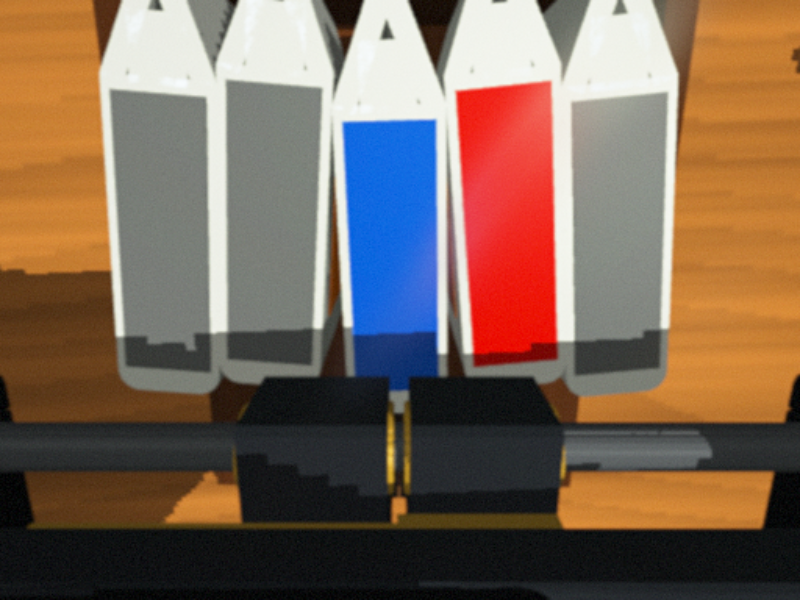

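The view shows the blue case squaring up between grey and red. Its spine, near (398,395), is still about 9 mm proud. I'll keep pushing in small steps until the force rises at the wall.

>>> send_rows(
  steps=[
    {"dx":3,"dy":0,"dz":0,"roll":0},
    {"dx":3,"dy":0,"dz":0,"roll":0},
    {"dx":1.5,"dy":0,"dz":0,"roll":0},
    {"dx":0,"dy":0,"dz":0,"roll":0},
  ],
)

```text
time: 11.82
tool_pos: [0.5661, -0.0486, 0.028]
tool_rot: [3.141, -0.0, -0.035]
wrist_force: [0.2, 0.2, 0.5]
grip_width: 0.0009
grasp_force: 0.0
```

>>> send_rows(
  steps=[
    {"dx":1,"dy":0,"dz":0,"roll":0},
    {"dx":0,"dy":0,"dz":0,"roll":0},
  ],
)

```text
time: 12.08
tool_pos: [0.5663, -0.0485, 0.028]
tool_rot: [-3.142, 0.001, -0.035]
wrist_force: [-4.2, 0.4, 3.3]
grip_width: 0.0007
grasp_force: 2.3
```

>>> send_rows(
  steps=[
    {"dx":1,"dy":0,"dz":0,"roll":0},
    {"dx":0,"dy":0,"dz":0,"roll":0},
  ],
)

```text
time: 12.32
tool_pos: [0.5664, -0.0485, 0.0279]
tool_rot: [-3.141, 0.003, -0.035]
wrist_force: [-8.6, -0.0, 5.2]
grip_width: 0.0004
grasp_force: 4.6
```

>>> send_rows(
  steps=[
    {"dx":1,"dy":0,"dz":0,"roll":0},
    {"dx":1,"dy":0,"dz":0,"roll":0},
    {"dx":0,"dy":0,"dz":0,"roll":0},
  ],
)

```text
time: 12.7
tool_pos: [0.5664, -0.0482, 0.0277]
tool_rot: [-3.141, 0.007, -0.035]
wrist_force: [-18.3, 0.6, 10.3]
grip_width: 0.0007
grasp_force: 9.2
```

>>> send_rows(
  steps=[
    {"dx":1,"dy":0,"dz":0,"roll":0},
    {"dx":1,"dy":0,"dz":0,"roll":0},
    {"dx":0,"dy":0,"dz":0,"roll":0},
  ],
)

```text
time: 13.08
tool_pos: [0.5664, -0.0479, 0.0276]
tool_rot: [-3.14, 0.012, -0.035]
wrist_force: [-28.0, 1.4, 15.7]
grip_width: 0.0006
grasp_force: 14.0
```

```bash
sed -i 's/w7/w8/g;s/t7/t8/g' w3.py; python3 w3.py; python3 - <<'E'
from h import *
P=np.load("w8.npy");x,y,z=P[...,0],P[...,1],P[...,2]
k=(z>.076)&(z<.088)&(x>.56)&(x<.68)&(y>-.125)&(y<.03)
q=k&(x>.61)&(x<.62);h,e=np.histogram(y[q]*1e3,np.arange(-120,25,2));print(list(zip(e.astype(int),h)))
E
```

```text
13.075 [ 0.5663869  -0.04792686  0.02762431] [-3.14018956  0.01174112 -0.03457927] 0.0006387474025110261
[(np.int64(-120), np.int64(0)), (np.int64(-118), np.int64(0)), (np.int64(-116), np.int64(0)), (np.int64(-114), np.int64(2)), (np.int64(-112), np.int64(134)), (np.int64(-110), np.int64(143)), (np.int64(-108), np.int64(168)), (np.int64(-106), np.int64(156)), (np.int64(-104), np.int64(157)), (np.int64(-102), np.int64(163)), (np.int64(-100), np.int64(157)), (np.int64(-98), np.int64(163)), (np.int64(-96), np.int64(160)), (np.int64(-94), np.int64(164)), (np.int64(-92), np.int64(154)), (np.int64(-90), np.int64(172)), (np.int64(-88), np.int64(162)), (np.int64(-86), np.int64(147)), (np.int64(-84), np.int64(162)), (np.int64(-82), np.int64(168)), (np.int64(-80), np.int64(157)), (np.int64(-78), np.int64(161)), (np.int64(-76), np.int64(155)), (np.int64(-74), np.int64(161)), (np.int64(-72), np.int64(163)), (np.int64(-70), np.int64(161)), (np.int64(-68), np.int64(157)), (np.int64(-66), np.int64(163)), (np.int64(-64), np.int64(66)), (np.int64(-62), np.int64(105)), (np.int64(-60), np.int64(149)), 
[... 579 characters left out ...]
nt64(-22), np.int64(153)), (np.int64(-20), np.int64(160)), (np.int64(-18), np.int64(154)), (np.int64(-16), np.int64(153)), (np.int64(-14), np.int64(148)), (np.int64(-12), np.int64(150)), (np.int64(-10), np.int64(168)), (np.int64(-8), np.int64(159)), (np.int64(-6), np.int64(160)), (np.int64(-4), np.int64(160)), (np.int64(-2), np.int64(151)), (np.int64(0), np.int64(162)), (np.int64(2), np.int64(146)), (np.int64(4), np.int64(152)), (np.int64(6), np.int64(161)), (np.int64(8), np.int64(152)), (np.int64(10), np.int64(155)), (np.int64(12), np.int64(132)), (np.int64(14), np.int64(15)), (np.int64(16), np.int64(0)), (np.int64(18), np.int64(0)), (np.int64(20), np.int64(0)), (np.int64(22), np.int64(0))]
```

View pics/w8.png

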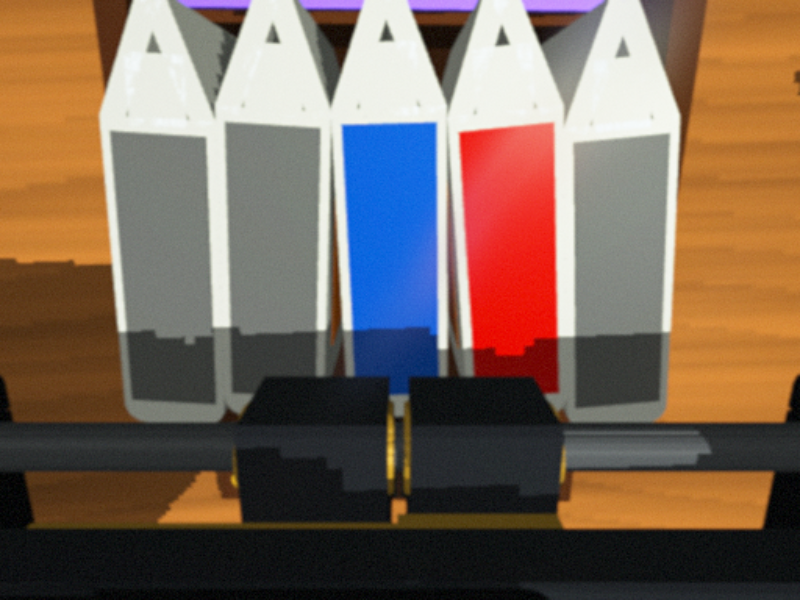

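The tips and holes line up: blue at (386,33) between grey at (273,33) and red at (503,35). Force climbed to 28 N with no motion, so the case is home against the wall. I'll retreat, rise and verify.

>>> send_rows(
  steps=[
    {"dx":-7,"dy":0,"dz":0,"roll":0},
    {"dx":-15,"dy":0,"dz":0,"roll":0},
    {"dx":-30,"dy":0,"dz":-10,"roll":0},
    {"dx":-30,"dy":0,"dz":-40,"roll":0},
    {"dx":0,"dy":0,"dz":-50,"roll":0},
    {"dx":0,"dy":0,"dz":-30,"roll":0},
    {"dx":0,"dy":0,"dz":0,"roll":0},
  ],
)

```text
time: 14.05
tool_pos: [0.4913, -0.0462, 0.1602]
tool_rot: [3.14, -0.006, -0.035]
wrist_force: [-0.1, 0.2, -0.1]
grip_width: 0.0004
grasp_force: 0.0
```

```bash
sed -i 's/w8/w9/g;s/t8/t9/g' w3.py; python3 w3.py; python3 - <<'E'
from h import *
for n in("w9","t9"):
    P=np.load(n+".npy");im=cv2.imread(f"pics/{n}0.png");x,y,z=P[...,0],P[...,1],P[...,2]
    k=(z>.076)&(z<.086)&(x>.56)&(x<.69)
    for c in(2,-22.5,-49,-75.5,-99.5):
        m=k&(abs(y*1e3-c)<5); print(n,c,"spine",(np.percentile(x[m],1)*1e3).round(1),"tip",(x[m].max()*1e3).round(1),"z",np.median(z[m]).round(4), im[k&(abs(y*1e3-c)<4)&(abs(x-.605)<.01)].mean(0).astype(int))
P=np.load("t9.npy");x,y,z=P[...,0],P[...,1],P[...,2]
for n,q in(("bar",(z>.085)&(z<.12)&(abs(x-.44)<.06)&(abs(y-.28)<.05)),("box",(z>.034)&(z<.046)&(abs(x-.467)<.07)&(abs(y-.28)<.05))):
    p=P[q];print(n,p.mean(0),cv2.minAreaRect((p[:,:2]*1e3).astype(np.float32)),p[:,2].max())
E
```

```text
14.05 [ 0.49126482 -0.04620164  0.16016669] [ 3.14043462 -0.00577504 -0.03517246] 0.0003812103490234916
w9 2 spine 578.7 tip 630.1 z 0.0813 [180 189 182]
w9 -22.5 spine 579.7 tip 629.1 z 0.0813 [184 191 185]
w9 -49 spine 578.7 tip 628.6 z 0.0813 [253 161  32]
w9 -75.5 spine 577.7 tip 627.5 z 0.0813 [ 31  47 255]
w9 -99.5 spine 574.4 tip 626.4 z 0.0814 [193 201 196]
t9 2 spine 579.2 tip 670.3 z 0.0803 [157 162 162]
t9 -22.5 spine 580.9 tip 672.0 z 0.0809 [159 162 163]
t9 -49 spine 577.9 tip 671.7 z 0.0804 [234 137  71]
t9 -75.5 spine 577.2 tip 670.8 z 0.0808 [ 70  77 243]
t9 -99.5 spine 574.1 tip 667.2 z 0.0806 [160 165 165]
bar [0.4356268  0.27722637 0.10482029] ((436.5584716796875, 277.9883117675781), (40.178653717041016, 17.01374626159668), 88.73307037353516) 0.11401407704031398
box [0.47213037 0.27574902 0.03929666] ((467.2088623046875, 278.08734130859375), (65.10940551757812, 85.61577606201172), 88.57695007324219) 0.04533808817529435
```

All five spines are flush along the row line, upright, in the order grey, grey, blue, red, grey. Now to the switch: the bar is at (436,278) mm, about 100 mm high. I'll approach from the robot side with closed fingers.

>>> send_rows(
  steps=[
    {"dx":-13,"dy":-35.6,"dz":0,"roll":0},
    {"dx":-13,"dy":-35.6,"dz":0,"roll":0},
    {"dx":-13,"dy":-35.6,"dz":0,"roll":0},
    {"dx":-13,"dy":-35.6,"dz":0,"roll":0},
    {"dx":-13,"dy":-35.6,"dz":0,"roll":0},
    {"dx":-13,"dy":-35.6,"dz":0,"roll":0},
    {"dx":-13,"dy":-35.6,"dz":0,"roll":0},
    {"dx":-13,"dy":-35.6,"dz":0,"roll":0},
    {"dx":-13,"dy":-35.6,"dz":0,"roll":0},
    {"dx":0,"dy":0,"dz":33,"roll":0},
    {"dx":0,"dy":0,"dz":35,"roll":0},
    {"dx":0,"dy":0,"dz":0,"roll":0},
  ],
)

```text
time: 15.65
tool_pos: [0.3829, 0.2778, 0.0874]
tool_rot: [3.138, 0.005, -0.035]
wrist_force: [0.9, 0.0, 0.4]
grip_width: 0.0004
grasp_force: 0.0
```

>>> send_rows(
  steps=[
    {"dx":15,"dy":-1,"dz":0,"roll":0},
    {"dx":12,"dy":0,"dz":0,"roll":0},
    {"dx":10,"dy":0,"dz":0,"roll":0},
    {"dx":10,"dy":0,"dz":0,"roll":0},
    {"dx":10,"dy":0,"dz":0,"roll":0},
    {"dx":10,"dy":0,"dz":0,"roll":0},
    {"dx":10,"dy":0,"dz":0,"roll":0},
    {"dx":8,"dy":0,"dz":0,"roll":0},
    {"dx":0,"dy":0,"dz":0,"roll":0},
    {"dx":0,"dy":0,"dz":0,"roll":0},
  ],
)

```text
time: 16.9
tool_pos: [0.4689, 0.2764, 0.0899]
tool_rot: [3.141, 0.0, -0.035]
wrist_force: [0.7, -0.5, -0.6]
grip_width: 0.0003
grasp_force: 0.0
```

>>> send_rows(
  steps=[
    {"dx":-30,"dy":0,"dz":0,"roll":0},
    {"dx":-40,"dy":0,"dz":-30,"roll":0},
    {"dx":0,"dy":0,"dz":-50,"roll":0},
    {"dx":0,"dy":0,"dz":-20,"roll":0},
    {"dx":0,"dy":0,"dz":0,"roll":0},
    {"dx":0,"dy":0,"dz":0,"roll":0},
  ],
)

```text
time: 17.65
tool_pos: [0.3988, 0.2787, 0.189]
tool_rot: [3.141, 0.001, -0.035]
wrist_force: [0.4, 0.5, -0.6]
grip_width: 0.0004
grasp_force: 0.0
```

```bash
python3 - <<'E'
from h import *
im,P=cam("top");x,y,z=P[...,0],P[...,1],P[...,2]
h=cv2.cvtColor(im,cv2.COLOR_BGR2HSV)
q=(z>.085)&(z<.12)&(abs(x-.47)<.07)&(abs(y-.28)<.05)&(h[...,1]>170)&(h[...,0]<20)
print(q.sum(),P[q].mean(0),observe()["tool_pos"])
im,P=cam("scene");cv2.imwrite("pics/fin.png",cv2.resize(im,(800,600)))
E
```

```text
92 [0.49985899 0.27597645 0.10566263] [0.39877289 0.27861855 0.18882787]
```

View pics/fin.png

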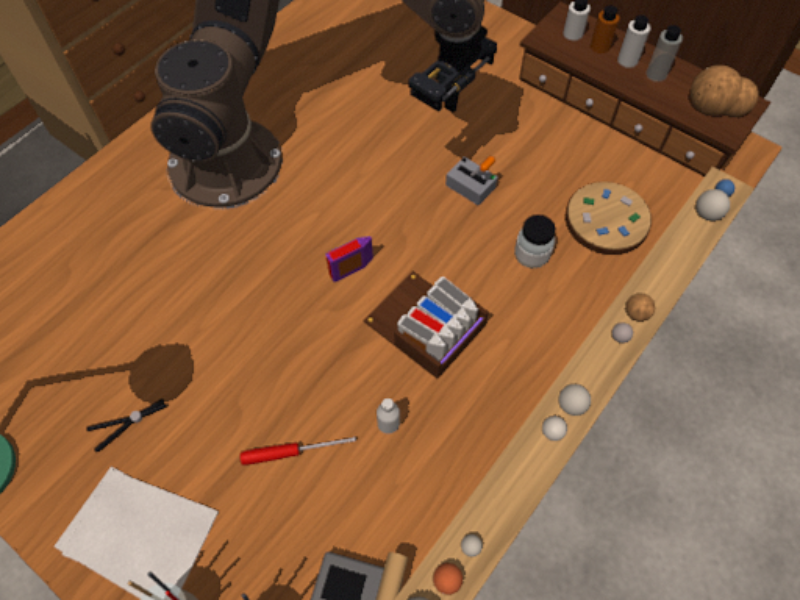

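The lever now leans to the green ON end, with its bar at x = 0.500 (488,163 px). Blue sits in the row left of red (437,310 px), and everything else is in place.

```bash
python3 -c "
from plant import close_job
print(close_job())"
```

```text
the job is handed in; nothing more can be done
None
```

The blue cassette is fully home directly left of the red one and flush with the row; I then threw the lamp switch to on, and the job is handed in at about 18 s on the robot's clock (limit 64 s).

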